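# Set the photometer's filter drum to 4 and open its shutter

## Robot

A 6-joint arm with a two-finger parallel gripper is mounted at the origin on the work surface. World frame = base frame: x ahead of the robot, y to its left, z up, the work surface at z = 0. Lengths are in m, angles in rad, forces in N, time in s.
With the tool pointing down it reaches from about 0.225 to 0.875 m from the base axis. Payload 3.4 kg.
Tool frame: the origin (TCP) lies midway between the tips of the shut fingers; the grasp point (between the pads) lies 19 mm behind it (manip.grasp_offset is the distance from the TCP to the grasp point, in m); x points along the fingers, y is the direction in which the jaws open and shut, and the axes are right-handed (so a half turn about x gives the same grasp; the last joint's range is limited). The gripper opens to 85 mm and grips with 20 to 120 N. Pads are 22 mm wide; open, the fingers measure 114 mm over their backs; the gripper's body (76 mm by 85 mm) begins 54 mm behind the grasp point. The pads swing forward as they close: fully open they stand 13 mm farther back than shut.
Start: joints at [1.124, 0.276, 1.505, -0, 1.361, -0.121], TCP at [0.184, 0.545, 0.231] pointing down, gripper open.
Joint ranges: [-2.89, 2.89], [-0.75, 2.08], [0.22, 2.7], [-1.18, 4.32], [0.11, 2.71], [-2.7, 2.7]. Speed limits (rad/s): [2.57, 2.57, 3.14, 3.14, 3.14, 3.14].

## Interface

Orientations are given as a unit quaternion [x, y, z, w].
In Python, from workcell import manip, set_gripper, monitor, get_image, calibration, order, spotter gives the robot as it stands. Calls block until the motion is done:
- manip.movep(position, orientation): joint-space move of the TCP to a pose.
- manip.move_linear(position, frame=None, feed=0.15, until_force=None): straight line of the TCP; frame=None keeps the orientation; feed is the mean speed in m/s. With until_force (N) it stops when the force on the tool has changed by that much, and returns True; else False.
- manip.move_joints(angles): joint-space move.
- set_gripper(opening, squeeze=None): finger opening in m; squeeze is the grip in N (None keeps the last); returns when the fingers have stopped.
- manip.pause(seconds).
- manip.inverse_kinematics(position, orientation): joint angles nearest the present ones, or None.
- monitor.sense(): the state.
- get_image(name): name is "scene" or "top" or "wrist"; returns (picture, depth): 480x640x3 uint8, blue, green, red; 480x640 float32, m along the optical axis (not along the pixel's ray), 0 where there is no reading.
- calibration(name): a dict with "vfov" (degrees; the focal length in pixels is half the picture's height over the tangent of half this angle, whatever the lens; pixels are square), "cx", "cy" (the principal point, pixels), "view" (4x4, takes a point from world to camera coordinates). Camera axes: x right, y down, z forward; pixel columns grow to the right and rows downward; lengths in m; the calibration is good to about 2 mm. A picture is of the moment at which its call begins: read the wrist's pose just before it. calibration takes no time and is no camera call; for the wrist camera it gives the pose at the moment of the call.
A pose or a line that the arm cannot do raises manip.Unreachable and nothing moves.
- order.job_done(): hands the job in, once; it reports no verdict.
Trained networks look in the newest picture that a camera, given by its name, has taken for a name from the list of things; names that differ only in an ending like _2 or _b are one class to them, and where a whole thing is asked for, a point or a joint stands for the part that bears it (a point fixed in the world has none). Each returns a list of dicts, best first, with "score" (0 to 1); they miss things now and then, are a little off and sometimes report something else, mostly with a low value. They report only what shows in the picture. A call takes as long as a camera call.
- spotter.regions_of(camera, label): "mask" (480x640 bool, what is visible of it) and "pixel" ([row, column] in pixels, amid what is visible of it).
The state is a dict: "time_s": time; "joints": joint angles; "qvel": joint speeds; "joint_efforts": joint torques, N m; "position": TCP position; "eef_rot": TCP orientation; "wrist_force": force on the tool from outside, world axes, zero at the start; "wrist_torque": the same for the moment, N m; "grip_width": finger opening in m.
Only numpy, scipy, OpenCV 4.12 (cv2) and the standard library are available. Lean on these libraries where they do the work, as an engineer would, in place of code of your own. Each camera call takes 0.05 s, during which the arm holds its last target. There are 200 camera calls.

## Task

Set the photometer's filter drum so that the number 4 stands centred in the little window: the blue knob only spins idly unless you keep it pressed down while you turn it. Only then, with the 4 in place, push the red-tipped shutter lever all the way over to its far stop, leaving the 4 where it is. Do not disturb the bottles or the beaker, and let go of everything at the end.

Things in the scene. Friction and masses are not known exactly. Their poses are not given: they have to be found in the camera images.
- photometer: Fixed light grey bench photometer with a blue front: a box 200 (its x) by 330 (its y) by 130 mm high. Origin at the centre of its underside, z up; its front faces its -x (towards the robot). On its flat top (z = 130 mm) stand, all at x = 0: the knob at y = -95 mm, the number window at y = +15 mm, the shutter lever at y = +115 mm. It has no loose cover; nothing else on its top stands higher than 10 mm.
- window (a point): Centre of the number window, on the photometer's top face: a black frame around a 40 mm square clear pane, red index marks left and right of its middle. Below it turns a white drum with black figures 0 to 9, 24 mm high, upright when read from the front (-x) side; 6 and 9 are underlined.
- knob_top (a point): Centre of the top face of the blue knob grip, on the vertical axis; it turns and sinks with the knob. The grip is an upright bar 50 mm long (x of this point), 16 mm wide (y), from 27 mm below this point up to it; a white dash marks its -x end. Beneath it is a round black skirt, radius 25 mm, 12 mm thick, then (knob up) a 10 mm gap to the photometer's top.
- knob_press (a joint): How far the knob is pressed straight down, m: 0 is up, where a spring holds it; 0.008 is a hard stop. Up, the knob leaves the drum alone. From 3 mm on it bites; pressed 5 to 7 mm (about 9 to 12 N) it drives the drum through a friction clutch. It can be held while it is let up, turned back idly and pressed again.
- knob (a joint): Turning of the knob, rad, endless, growing clockwise from above; spins freely when up. Pressed down and turned clockwise it raises the number: the drum turns about 1.3 to 1.5 times the knob's angle (about 25 degrees of knob per number), with a little slip, so look again.
- drum (a joint): Turning of the number drum, rad, endless: 0 (or any whole number of turns, 2 pi) has the 4 exactly centred in the window; +0.628 is the 5, -0.628 the 3, and so on through 0 to 9 all round. Light friction keeps it where it is left.
- drum_mark (a point): Centre of the drum, 62 mm under the window; it turns with the drum, and its z axis points straight up when the 4 is centred in the window.
- shutter_tip (a point): Centre of the red ball, 26 mm across, at the tip of the shutter lever: a 10 mm rod, ball centre 60 mm from its hinge, which lies along the photometer's y, 152 mm above the table. The lever stands on a grey block 70 by 50 by 25 mm high.
- shutter (a joint): Angle of the shutter lever, rad: 0 leans 0.5 rad to the photometer's front (-x, closed), 0.5 is upright, 1.0 is the far stop, leaning to its +x (open). It stays where it is left; about 1 N at the ball moves it.
- bottle_blue: Loose bottle with a blue cap, 60 mm across, 130 mm high; origin at the centre of its underside. Leave alone.
- bottle_green: Loose white bottle with a green cap, 52 mm across, 115 mm high; origin at the centre of its underside. Leave alone.
- beaker: Loose glass beaker, 70 mm across, 90 mm high; origin at the centre of its underside. Leave alone.

How it is judged:
On the way, in this order (a step that is already met when the one before it is completed fails the run):
1. the 4 stands centred in the window, the drum at rest and the knob let up (angle between drum_mark's own z axis and vertical below 0.15 rad and velocity of joint drum between -0.05 and 0.05 rad/s and value of joint knob_press below 0.002 m), for 0.2 s.
2. the shutter lever is at its far stop (value of joint shutter above 0.9 rad), for 0.2 s.
At the end, for the whole second after the job is handed in: The 4 is within 0.15 rad (about 8 mm) of the middle of the window and at rest, the knob is let up, and the shutter lever stands within 0.1 rad of its far stop (all of step 1 and value of joint shutter above 0.9 rad); the robot touches nothing.
It fails at once if the shutter is opened (past 0.6 rad) while the 4 is not centred in the window (value of joint shutter above 0.6 rad and angle between drum_mark's own z axis and vertical above 0.15 rad).
It fails at once if a bottle or the beaker is shifted by more than 30 mm or tipped (distance of any of bottle_blue, bottle_green, beaker from where it was at the start of the episode above 0.03 m or angle between any of bottle_blue, bottle_green, beaker's own z axis and vertical above 0.5 rad).
It also fails if it takes over 54 s, if anything falls off the work surface, if the arm or the gripper's body presses on something with over 40 N, if the wrist force passes 120 N, or if a joint passes its speed limit or range.

## Working session

There is one attempt and no reset: what is moved stays moved. The work goes in short steps, each a Python script; the robot and the scene stay as the last script left them, time stands still between calls to the robot, and variables do not carry over. Pictures are saved under pics/ and viewed, about 8 in all and at most 12, crops included, and the job is handed in when it is done.

```bash
mkdir -p pics; cat > h.py <<'E'
import numpy as np, cv2
from workcell import manip,set_gripper,monitor,get_image,calibration,order,spotter
from scipy.spatial.transform import Rotation as R
def back(cal,r,c,d):
    f=240/np.tan(np.radians(cal['vfov'])/2)
    p=np.array([(c-cal['cx'])/f*d,(r-cal['cy'])/f*d,d,1])
    return (np.linalg.inv(cal['view'])@p)[:3]
def cloud(cal,dep,mask):
    r,c=np.nonzero(mask&(dep>0)); d=dep[r,c]
    f=240/np.tan(np.radians(cal['vfov'])/2)
    P=np.stack([(c-cal['cx'])/f*d,(r-cal['cy'])/f*d,d,np.ones(len(d))])
    return (np.linalg.inv(cal['view'])@P)[:3].T
def down(yaw): # tool x down, jaw axis y at yaw in world xy
    x=np.array([0,0,-1.]);y=np.array([np.cos(yaw),np.sin(yaw),0]);z=np.cross(x,y)
    return R.from_matrix(np.stack([x,y,z],1)).as_quat()
E
python3 - <<'E'
from h import *
ims=[]
for n in ['scene','top']:
    im,d=get_image(n);cal=calibration(n);ims.append(im)
    print(n,np.round(np.linalg.inv(cal['view'])[:3,3],3),cal['vfov'])
    for l in ['photometer','knob_top','shutter_tip','bottle_blue','bottle_green','beaker']:
        for o in spotter.regions_of(n,l)[:2]:
            P=cloud(cal,d,o['mask']);
            print(l,round(o['score'],2),np.round(o['pixel']),o['mask'].sum(),np.round(np.median(P,0),3),np.round(np.percentile(P,2,0),3),np.round(np.percentile(P,98,0),3))
            if l=='photometer':
                T=P[abs(P[:,2]-.13)<.004]
                if len(T)>50: print('rect',cv2.minAreaRect((T[:,:2]*1000).astype(np.float32)))
cv2.imwrite('pics/a.png',np.vstack([cv2.resize(i,(400,300)) for i in ims])); cv2.imwrite('pics/top.png',ims[1]); cv2.imwrite('pics/scene.png',ims[0])
print(monitor.sense())
E
```

```text
scene [1.231 0.481 0.921] 48.511204341667046
photometer 0.97 [276. 334.] 17043 [0.62  0.046 0.131] [ 0.481 -0.148  0.008] [0.682 0.177 0.17 ]
rect ((573.8175659179688, 9.128555297851562), (332.5184020996094, 204.53131103515625), 86.7384033203125)
knob_top 0.75 [228. 296.] 456 [ 0.574 -0.078  0.155] [ 0.515 -0.131  0.131] [ 0.593 -0.061  0.183]
shutter_tip 0.52 [251. 383.] 225 [0.571 0.127 0.212] [0.349 0.029 0.003] [0.578 0.137 0.224]
bottle_blue 0.64 [226. 298.] 430 [ 0.575 -0.078  0.156] [ 0.521 -0.11   0.132] [ 0.593 -0.061  0.183]
beaker 0.98 [323. 528.] 1585 [0.439 0.403 0.062] [0.387 0.371 0.002] [0.458 0.433 0.092]
beaker 0.22 [189. 238.] 602 [ 0.468 -0.376  0.065] [ 0.445 -0.4    0.012] [ 0.483 -0.362  0.118]
top [ 0.496 -0.016  1.29 ] 51.49257092211307
photometer 0.81 [236. 298.] 11949 [0.57  0.008 0.131] [ 0.475 -0.15   0.123] [0.668 0.163 0.177]
rect ((572.3963623046875, 7.041839599609375), (329.9196472167969, 200.2599334716797), 86.69647216796875)
knob_top 0.78 [239. 345.] 383 [ 0.566 -0.087  0.155] [ 0.544 -0.11   0.147] [ 0.589 -0.066  0.183]
knob_top 0.31 [239. 340.] 3
[... 427 characters left out ...]
67 0.001] [0.454 0.434 0.093]
{'time_s': 0.7, 'joints': array([ 1.12402531e+00,  2.75872528e-01,  1.50487762e+00,  5.46460045e-06,
        1.36069171e+00, -1.20992477e-01]), 'qvel': array([ 0.0011674 ,  0.00051605,  0.00204659, -0.00156826,  0.00221363,
       -0.00098588]), 'joint_efforts': array([ 1.21547113e-03, -4.16516018e+01, -2.46048009e+01, -3.89655552e-04,
        3.43656884e-04, -9.67509209e-06]), 'position': array([0.18404538, 0.54479707, 0.23135263]), 'eef_rot': array([ 0.11472355,  0.69773352, -0.11462012,  0.69775975]), 'wrist_force': array([ 0.04762786, -0.30903674, -0.05694264]), 'wrist_torque': array([-0.06612395,  0.0591077 , -0.01619569]), 'grip_width': 0.0856238742379386}
```

```bash
python3 - <<'E'
from h import *
s=cv2.imread('pics/scene.png');t=cv2.imread('pics/top.png')
a=cv2.resize(t[190:290,220:380],(800,500),interpolation=cv2.INTER_CUBIC)
cv2.imwrite('pics/a1.png',a)
manip.movep([.567,-.087,.36],down(np.radians(86.7)))
print(manip.inverse_kinematics([.567,-.087,.2],down(np.radians(86.7))), monitor.sense()['joints'])
im,d=get_image('wrist');cal=calibration('wrist')
print(np.linalg.inv(cal['view']),monitor.sense()['time_s'])
cv2.imwrite('pics/w1.png',im)
for l in ['photometer','knob_top','shutter_tip','window','drum']:
    for o in spotter.regions_of('wrist',l)[:2]:
        P=cloud(cal,d,o['mask']);
        if len(P): print(l,round(o['score'],2),np.round(o['pixel']),o['mask'].sum(),np.round(np.median(P,0),3),np.round(np.percentile(P,2,0),3),np.round(np.percentile(P,98,0),3))
        if l=='knob_top':
            T=P[P[:,2]>.174]; print(cv2.minAreaRect((T[:,:2]*1000).astype(np.float32)),T.mean(0))
E
```

```text
[-2.73531501e-01  2.92816922e-01  1.55997881e+00 -4.44089210e-16
  1.28879692e+00 -1.78673196e+00] [-2.72346225e-01  2.31927796e-01  1.25578649e+00  4.04114716e-04
  1.65416675e+00 -1.78664010e+00]
[[ 5.76371064e-02  9.43847398e-01  3.25315314e-01  4.81426079e-01]
 [ 9.98337495e-01 -5.46407801e-02 -1.83475111e-02 -8.04454519e-02]
 [ 4.58231939e-04  3.25831973e-01 -9.45427583e-01  5.02190274e-01]
 [ 0.00000000e+00  0.00000000e+00  0.00000000e+00  1.00000000e+00]] 3.4
photometer 0.72 [185. 416.] 64158 [0.557 0.013 0.13 ] [ 0.473 -0.148  0.121] [0.667 0.168 0.179]
photometer 0.64 [198. 584.] 1190 [0.561 0.121 0.216] [0.549 0.113 0.168] [0.576 0.133 0.222]
knob_top 0.91 [204. 321.] 2081 [ 0.563 -0.084  0.159] [ 0.543 -0.106  0.15 ] [ 0.586 -0.064  0.18 ]
((565.6613159179688, -85.20773315429688), (48.21244430541992, 16.011672973632812), 27.118515014648438) [ 0.56441933 -0.08533536  0.17825301]
knob_top 0.22 [184. 416.] 64192 [0.557 0.013 0.13 ] [ 0.473 -0.148  0.121] [0.667 0.168 0.179]
((568.8629760742188, 16.21453094482422), (237.28298950195312, 48.28193664550781), 88.45734405517578) [0.56261858 0.02756696 0.19640707]
shutter_tip 0.71 [196. 581.] 1215 [0.561 0.121 0.215] [0.549 0.113 0.166] [0.577 0.133 0.222]
window 0.65 [184. 418.] 64037 [0.557 0.013 0.13 ] [ 0.473 -0.147  0.121] [0.667 0.168 0.179]
drum 0.9 [199. 429.] 1268 [0.574 0.025 0.121] [0.556 0.008 0.117] [0.594 0.042 0.127]
```

View pics/a1.png

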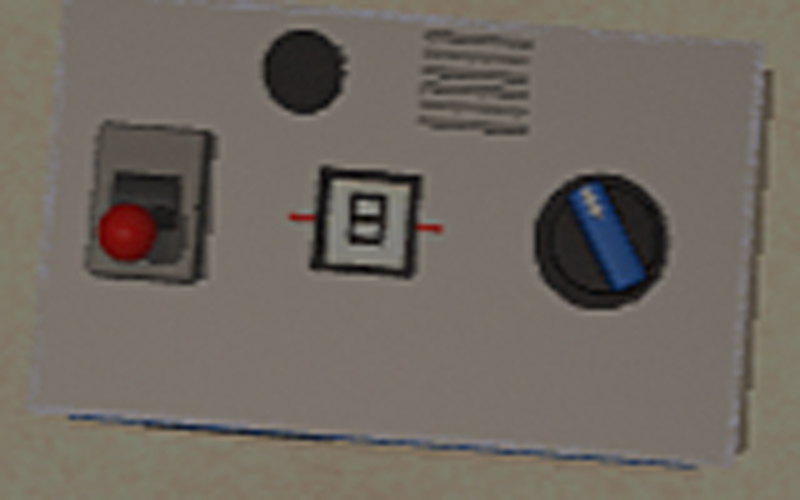

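View pics/w1.png

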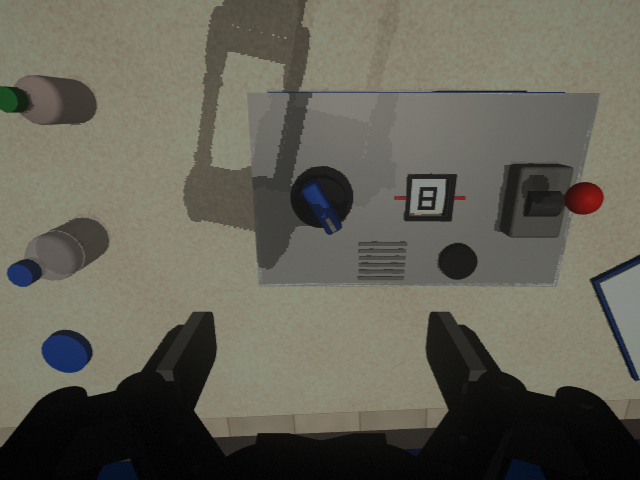

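```bash
python3 - <<'E'
from h import *
for y in [-63,37,117,217]:
    print(y,np.round(manip.inverse_kinematics([.566,-.086,.2],down(np.radians(y))),3))
manip.movep([.566,-.086,.23],down(np.radians(-63)))
q=monitor.sense();print(q['joints'],q['time_s'])
set_gripper(.05)
ims=[]
for n in ['scene','top','wrist']:
    im,d=get_image(n);cal=calibration(n);ims.append(im)
    for l in ['drum','knob_top']:
     for o in spotter.regions_of(n,l)[:2]:
        P=cloud(cal,d,o['mask']);
        if len(P): print(n,l,round(o['score'],2),np.round(o['pixel']),o['mask'].sum(),np.round(np.median(P,0),3))
        if l=='knob_top':
            T=P[P[:,2]>.174]; 
            if len(T): print(cv2.minAreaRect((T[:,:2]*1000).astype(np.float32)),T.mean(0))
a=cv2.resize(ims[0][170:330,240:440],(500,400),interpolation=cv2.INTER_CUBIC)
b=cv2.resize(ims[1][190:290,220:380],(300,188))
c=np.zeros((588,800,3),np.uint8);c[:400,:500]=a;c[:188,500:]=b;c[190:415,500:]=cv2.resize(ims[2],(300,225))
cv2.imwrite('pics/b.png',c)
E
```

```text
-63 [-0.272  0.291  1.562 -0.     1.288  0.827]
37 [-0.272  0.291  1.562 -0.     1.288 -0.918]
117 [-0.272  0.291  1.562 -0.     1.288 -2.314]
217 [-0.272  0.291  1.562 -0.     1.288  2.224]
[-2.72363655e-01  2.72754528e-01  1.51225207e+00  5.21422488e-06
  1.35616644e+00  8.26983497e-01] 5.8833
scene drum 0.44 [260. 340.] 184 [0.569 0.024 0.123]
scene knob_top 0.55 [225. 297.] 418 [ 0.575 -0.078  0.156]
((568.8074340820312, -85.00489807128906), (54.32733154296875, 16.68905258178711), 28.09274673461914) [ 0.5715323  -0.08257429  0.17968056]
top drum 0.53 [214. 473.] 664 [ 0.63  -0.411  0.089]
top drum 0.5 [233. 294.] 260 [0.574 0.022 0.122]
wrist drum 0.95 [153. 178.] 3277 [0.572 0.026 0.121]
wrist knob_top 0.89 [247. 323.] 5184 [ 0.57  -0.082  0.153]
((566.9585571289062, -83.75508117675781), (49.52846145629883, 15.89997386932373), 27.589101791381836) [ 0.56842419 -0.08321716  0.1784663 ]
```

View pics/b.png

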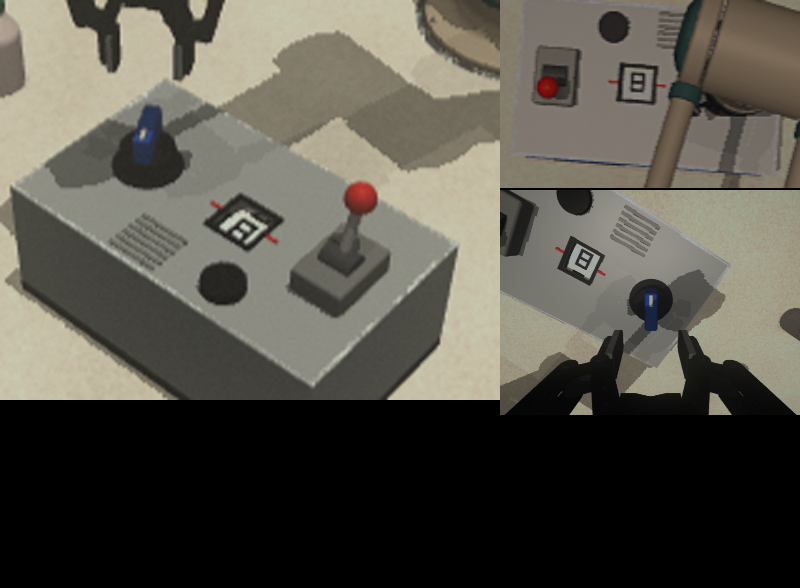

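```bash
cat >> h.py <<'E'
def look(name):
    im,d=get_image('top'); cv2.imwrite('pics/'+name,cv2.resize(im[205:265,265:325],(480,480),interpolation=cv2.INTER_CUBIC))
def turn(deg):  # ccw positive, as seen from above
    q=np.array(monitor.sense()['joints']); q[5]-=np.radians(deg); manip.move_joints(q)
def fz(): s=monitor.sense(); return np.round(s['wrist_force'],1),np.round(s['position'],4),round(s['time_s'],2),round(s['joints'][5],3),round(s['grip_width'],4)
E
python3 - <<'E'
from h import *
Q=down(np.radians(-63)); p=np.array([.567,-.085,.0])
manip.move_linear(p+[0,0,.157],feed=.08,until_force=8); print(fz())
set_gripper(0,60); print(fz())
f0=monitor.sense()['wrist_force'][2]
for z in (.152,.151,.150):
    manip.move_linear(p+[0,0,z],feed=.03); manip.pause(.1);print(fz())
    if monitor.sense()['wrist_force'][2]-f0>9.5: break
for i in range(4):
    turn(20); print(fz())
look('d.png')
E
```

```text
(array([-0. , -0.6, -0.4]), array([ 0.5675, -0.0851,  0.1576]), 7.84, np.float64(0.829), 0.0498)
(array([ 0.8, -1.6,  1. ]), array([ 0.5675, -0.0856,  0.1575]), 8.24, np.float64(0.829), 0.0143)
(array([-0.4, -3.9,  7.1]), array([ 0.5675, -0.0856,  0.1531]), 8.66, np.float64(0.829), 0.0146)
(array([-1.7, -2.1,  8.8]), array([ 0.5675, -0.0856,  0.1524]), 9.01, np.float64(0.829), 0.015)
(array([-1.3, -2.1, 10.2]), array([ 0.5675, -0.0856,  0.1516]), 9.36, np.float64(0.829), 0.0147)
(array([-1.2, -1.2,  7.9]), array([ 0.5676, -0.0859,  0.1528]), 9.78, np.float64(0.48), 0.0145)
(array([-0.6, -2. ,  6.4]), array([ 0.5678, -0.086 ,  0.1536]), 10.21, np.float64(0.131), 0.0146)
(array([ 0.4, -0.7,  6. ]), array([ 0.568 , -0.0862,  0.1542]), 10.63, np.float64(-0.218), 0.0146)
(array([-0.1, -0.1,  4.6]), array([ 0.5682, -0.0862,  0.1545]), 11.06, np.float64(-0.564), 0.0147)
```

View pics/d.png

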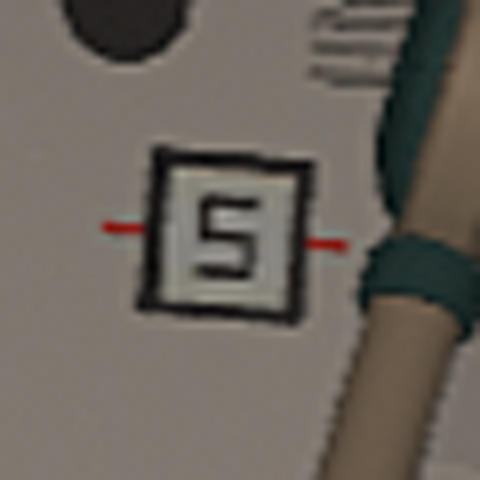

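```bash
python3 - <<'E'
from h import *
p=np.array([.567,-.085,.1495])
manip.move_linear(p,feed=.03); manip.pause(.1); print(fz())
q=np.array(manip.inverse_kinematics(p,monitor.sense()['eef_rot']))
for i in range(2):
    q[5]-=np.radians(12); manip.move_joints(q); print(fz())
look('e.png')
E
```

```text
(array([ 0.3, -2.4, 10.2]), array([ 0.5682, -0.0862,  0.1512]), 11.53, np.float64(-0.564), 0.0143)
(array([ 0.6, -2.9, 11.1]), array([ 0.5683, -0.0861,  0.1513]), 11.84, np.float64(-0.77), 0.014)
(array([-0.2, -2.7,  9.8]), array([ 0.5685, -0.0861,  0.1513]), 12.16, np.float64(-0.98), 0.0144)
```

View pics/e.png

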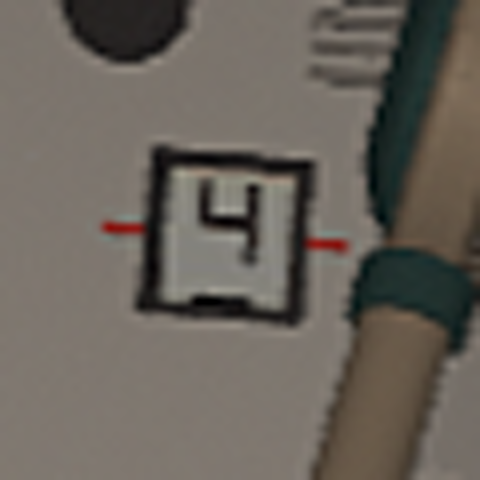

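```bash
python3 - <<'E'
from h import *
p=np.array([.567,-.085,.1495])
q=np.array(manip.inverse_kinematics(p,monitor.sense()['eef_rot']))
q[5]-=np.radians(3.4); manip.move_joints(q); manip.pause(.2); print(fz())
manip.move_linear([.567,-.085,.158],feed=.03); print(fz())
set_gripper(.05); print(fz())
manip.move_linear([.567,-.085,.26],feed=.12); print(fz())
look('f.png')
E
```

```text
(array([ 0.7, -3.2, 10.7]), array([ 0.5685, -0.086 ,  0.1513]), 12.66, np.float64(-1.036), 0.015)
(array([ 3.4, -4.4,  0.6]), array([ 0.5684, -0.086 ,  0.1578]), 13.09, np.float64(-1.037), 0.0151)
(array([ 0.3, -0.3, -0.3]), array([ 0.5666, -0.0846,  0.1577]), 13.53, np.float64(-1.038), 0.0501)
(array([ 0.3,  0.4, -0.7]), array([ 0.5665, -0.0849,  0.2591]), 14.53, np.float64(-1.039), 0.0503)
```

View pics/f.png

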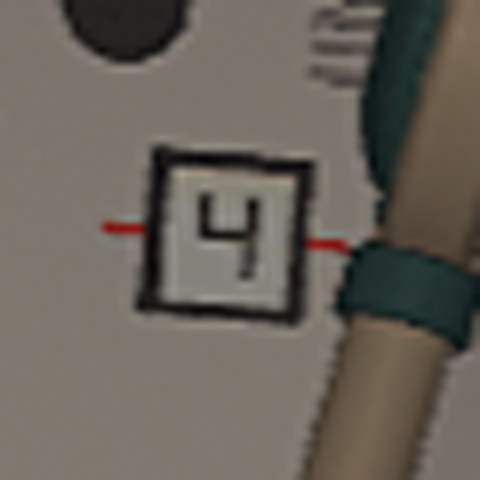

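```bash
python3 - <<'E'
from h import *
Q=down(np.radians(86.7)); u=np.array([.9983,-.0576,0]); H=np.array([.579,.123,0])
P=lambda x,z:H+u*x+[0,0,z]
set_gripper(0)
manip.movep(P(-.085,.27),Q)
im,d=get_image('wrist');cal=calibration('wrist');
for o in spotter.regions_of('wrist','knob_top')[:1]:
    C=cloud(cal,d,o['mask']);print('knob top z',np.percentile(C[:,2],[50,90,95,98]))
manip.move_linear(P(-.085,.193),feed=.12); print(fz())
print(manip.move_linear(P(.012,.193),feed=.06,until_force=7)); print(fz())
x=(monitor.sense()['position']-H)@u; print('x',x)
ims=[get_image(n)[0] for n in('scene','top')]
a=cv2.resize(ims[0][190:330,300:440],(480,480)); b=cv2.resize(ims[1][190:290,220:380],(320,200))
c=np.zeros((480,800,3),np.uint8);c[:,:480]=a;c[:200,480:]=b;cv2.imwrite('pics/g.png',c)
E
```

```text
knob top z [0.15351543 0.17846269 0.17891531 0.17942075]
(array([ 0.9, -0.3, -0.1]), array([0.4948, 0.1277, 0.1935]), 16.9, np.float64(-1.396), 0.0001)
True
(array([-0. , -0.3, -0.2]), array([0.5848, 0.1225, 0.1916]), 18.32, np.float64(-1.423), 0.0001)
x 0.005854904837436704
```

View pics/g.png

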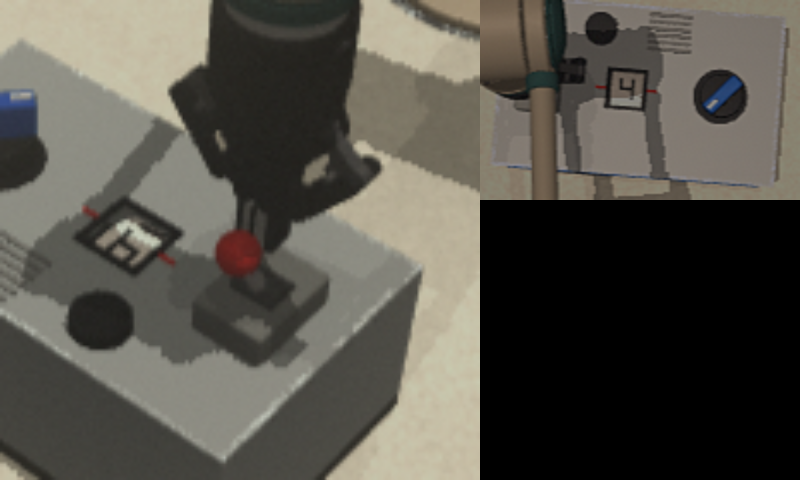

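```bash
python3 - <<'E'
from h import *
u=np.array([.9983,-.0576,0]); H=np.array([.579,.123,0])
P=lambda x,z:H+u*x+[0,0,z]
print(manip.move_linear(P(.016,.193),feed=.03,until_force=12)); print((monitor.sense()['position']-H)@u,fz()); manip.pause(.2)
manip.move_linear(P(-.085,.193),feed=.1)
manip.move_linear(P(-.12,.3),feed=.15)
manip.movep([.35,.0,.33],down(np.radians(86.7)))
manip.pause(.3);print(fz())
for n in('scene','top'):
    im,d=get_image(n);cal=calibration(n)
    if n=='scene':a=im
    else:b=im
    for l in ['shutter_tip','beaker','bottle_green','bottle_blue']:
      for o in spotter.regions_of(n,l)[:1]:
        C=cloud(cal,d,o['mask']);print(n,l,round(o['score'],2),np.round(np.median(C,0),3))
    hsv=cv2.cvtColor(im,cv2.COLOR_BGR2HSV); m=((hsv[...,0]<6)|(hsv[...,0]>174))&(hsv[...,1]>180)&(d>0)
    C=cloud(cal,d,m);C=C[(C[:,2]>.175)&(C[:,2]<.24)&(abs(C[:,1]-.12)<.04)];c=C.mean(0) if len(C) else 0;print('red',c,len(C),(c-H)@u)
c=np.zeros((480,800,3),np.uint8);c[:400,:400]=cv2.resize(a[190:330,300:440],(400,400));c[:250,400:]=cv2.resize(b[190:290,220:380],(400,250));cv2.imwrite('pics/i.png',c)
E
```

```text
True
0.0057289588352855535 (array([-1. ,  0.3, -0.6]), array([0.5847, 0.1224, 0.1905]), 18.73, np.float64(-1.425), 0.0004)
(array([ 0.3, -0.3,  0.7]), array([0.3507, 0.0005, 0.3296]), 21.9, np.float64(-1.713), -0.0001)
scene shutter_tip 0.66 [0.612 0.126 0.211]
scene beaker 0.86 [0.44  0.402 0.063]
scene bottle_green 0.72 [ 0.468 -0.376  0.063]
scene bottle_blue 0.59 [ 0.647 -0.405  0.073]
red [0.61267675 0.12483717 0.21660572] 52 0.033513675664923734
top shutter_tip 0.73 [0.604 0.12  0.213]
top beaker 0.93 [0.422 0.413 0.05 ]
top bottle_green 0.91 [ 0.456 -0.38   0.078]
top bottle_blue 0.84 [ 0.63 -0.41  0.09]
red [0.60647275 0.11979365 0.21460381] 97 0.027610735518570798
```

View pics/i.png

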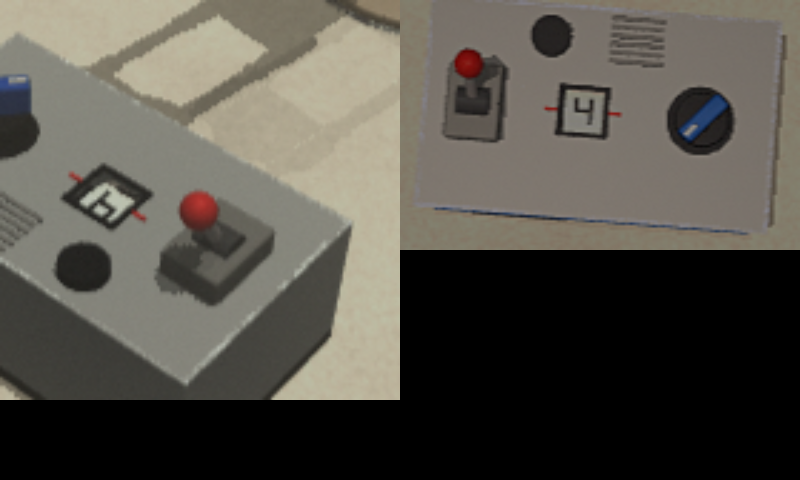

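```bash
python3 -c "
from h import *
order.job_done()"
```

```text
the job is handed in; nothing more can be done
```

The 4 stands centred in the window, and the red-tipped shutter lever is at its far stop. I handed the job in at about 22 s on the robot's clock. It reported no verdict.

- **Drum:** it started at 8. I gripped the knob, pressed it with about 10 N and turned it roughly 107° counter-clockwise, checking the number as I went. Then I let the knob up and released it. The press dropped to about 5 N during the first 80° of turning, and I restored it before the final turns. In the close-up after release, the 4 sat within about 1 mm of the window's middle.
- **Knob:** its top measured 0.179 m, which is its height when let up.
- **Shutter:** I pushed the lever over with closed fingers. Two pushes, at 7 N and 12 N, stopped at the same place. The overhead camera puts the ball about 28 mm beyond the hinge, where the far stop should be about 29 mm. The scene camera gave 33 mm, but it saw only one side of the ball.
- **Last picture:** the 4 was still in place after the shutter push. The beaker and both bottles measured within 1 mm of their first readings where the same camera saw them both times, and the arm was clear of everything.

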